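# Draw the long shaft from its bearing sleeve

## Robot

A 6-joint arm with a two-finger parallel gripper is mounted at the origin on a cart in front of the work surface, level with it; the furniture and walls round the work are solid. World frame = base frame: x ahead of the robot, y to its left, z up, the work surface at z = 0. Lengths are in m, angles in rad, forces in N, time in s.
With the tool pointing down it reaches from about 0.275 to 0.825 m from the base axis. Payload 4.9 kg.
Tool frame: the origin (TCP) lies midway between the tips of the shut fingers; the grasp point (between the pads) lies 19 mm behind it (bot.grip_depth is the distance from the TCP to the grasp point, in m); y points along the fingers, x is the direction in which the jaws open and shut, and the axes are right-handed (so a half turn about y gives the same grasp; the last joint's range is limited). The gripper opens to 85 mm and grips with 20 to 120 N. Pads are 22 mm wide; open, the fingers measure 114 mm over their backs; the gripper's body (76 mm by 85 mm) begins 54 mm behind the grasp point. The pads swing forward as they close: fully open they stand 13 mm farther back than shut.
Start: joints at [-1.433, 0.326, -0.193, 1.052, 0, 1.437], TCP at [0.148, -0.53, 0.201] pointing down, gripper open.
Joint ranges: [-2.65, 2.65], [-0.97, 1.79], [-1.3, 1.35], [-1.93, 2.1], [-1.47, 1.37], [-3.14, 3.14]. Speed limits (rad/s): [2.57, 2.57, 3.14, 3.14, 3.14, 3.14].

## Interface

Orientations are given as a unit quaternion [w, x, y, z].
In Python, from cell import bot gives the robot as it stands. Calls block until the motion is done:
- bot.move_pose(position, orientation): joint-space move of the TCP to a pose.
- bot.move_linear(position, speed=0.15, rotation=None, until_force=None): straight line of the TCP; rotation=None keeps the orientation; speed is the mean speed in m/s. With until_force (N) it stops when the force on the tool has changed by that much, and returns True; else False.
- bot.goto_joints(angles): joint-space move.
- bot.set_gripper(opening, grasp_force=None): opening from 0.0 (shut) to 1.0 (fully open); grasp_force is the grip in N (None keeps the last); returns when the fingers have stopped.
- bot.wait(seconds).
- bot.solve_ik(position, orientation): joint angles nearest the present ones, or None.
- bot.camera(name): name is "side" or "top" or "wrist"; returns the picture (400x640x3 uint8, red, green, blue); there is no depth.
- bot.calibration(name): a dict with "mtx" (3x3 intrinsics, pixels), "extrinsics" (4x4, takes a point from world to camera coordinates); the wrist camera has in their place "hand_eye" (4x4, takes a point from camera to tool coordinates, whose origin is the TCP and whose axes are the tool frame's). Camera axes: x right, y down, z forward; pixel columns grow to the right and rows downward; lengths in m; the calibration is good to about 2 mm. A picture is of the moment at which its call begins: read the wrist's pose just before it. calibration takes no time and is no camera call.
A pose or a line that the arm cannot do raises bot.PlanningError and nothing moves.
- bot.close_job(): hands the job in, once; it reports no verdict.
Trained networks look in the newest picture that a camera, given by its name, has taken for a name from the list of things; names that differ only in an ending like _2 or _b are one class to them, and where a whole thing is asked for, a point or a joint stands for the part that bears it (a point fixed in the world has none). Each returns a list of dicts, best first, with "confidence" (0 to 1); they miss things now and then, are a little off and sometimes report something else, mostly with a low value. They report only what shows in the picture. A call takes as long as a camera call. They do not tell look-alikes from the thing itself.
- bot.search_frame(camera, thing): "bbox" ([left, top, width, height] in pixels, round what is visible of it).
Readings, each from a call of its own:
- bot.read_clock(): time.
- bot.read_joint_positions(): joint angles.
- bot.read_joint_vel(): joint speeds.
- bot.read_joint_efforts(): joint torques, N m.
- bot.read_position(): TCP position.
- bot.read_tool_rot(): TCP orientation.
- bot.read_ft_force(): force on the tool from outside, world axes, zero at the start.
- bot.read_moment(): the same for the moment, N m.
- bot.read_gripper_width(): opening from 0.0 (shut) to 1.0 (fully open).
Only numpy, scipy, OpenCV 4.12 (cv2) and the standard library are available. Lean on these libraries where they do the work, as an engineer would, in place of code of your own. Each camera call takes 0.05 s, during which the arm holds its last target.

## Task

Two steel shafts stand in bearing housings on the bench. Draw the longer shaft, the one that stands up higher, straight up out of its sleeve, then lower it upright into the open metal parts pot and let it go when its foot is down in the pot; do not drop it in from above. Leave both housings standing where they are and the shorter shaft in its sleeve.

Things in the scene. Friction and masses are not known exactly. Their poses are not given: they have to be found in the camera images.
- long_shaft_center (a point): Longer steel shaft: round bar, 20 mm diameter, 130 mm long, 0.2 to 0.4 kg, ring groove 8 mm below its top. Stands upright and loose in its housing's bore, foot 10 mm above the bench; the upper 80 mm stand free (top 140 mm above the bench). The point is its centre, 65 mm from either end; z runs along the shaft to its top.
- long_shaft_foot (a point): Centre of the lower end face of the longer shaft, 65 mm below its centre along the shaft.
- long_shaft: The longer shaft itself, its origin at the centre of the lower end face, z along the shaft, towards its top.
- short_shaft_center (a point): The shorter steel shaft, 20 mm in diameter and 85 mm long, in the other housing; its upper 35 mm stand free (top 95 mm above the bench). It stays. The point is its centre, half-way along.
- housing_long: Housing of the longer shaft: dark steel flange 84 x 84 x 10 mm with four bolt heads, on it a 60 mm square boss lined with brass, top 60 mm above the bench. In its middle an upright round bore of 21.5 mm, 50 mm deep, closed at the bottom. Loose on the bench, 1.8 kg. Origin at the centre of its underside, z up.
- housing_long_mouth (a point): Centre of the mouth of that bore, on top of the housing, 60 mm above the bench.
- housing_short: The other housing, of the same shape and size, that holds the shorter shaft. Origin at the centre of its underside, z up.
- parts_pot: Open round pot of bare metal: 62 mm outside and 56 mm inside diameter, 55 mm high, floor 5 mm thick, foot rim of 72 mm; stands on the bench, loose, 0.7 kg, empty. A released shaft leans against its rim. Origin at the centre of its underside, z up.
- pot_rim (a point): Centre of the pot's mouth, at the height of its rim, 55 mm above the bench.
There are look-alikes about, which are no part of the job. Leave any green or pink look-alike of the housing_short alone.

How it is judged:
By the outcome, as a careful person would: the job done as asked, in the order asked, and still so for the second after the job is handed in, with the robot touching nothing.
It also fails if it takes over 40 s, if anything falls off the work surface, if the arm or the gripper's body presses on something with over 40 N, if the wrist force passes 120 N, or if a joint passes its speed limit or range.

## Working session

There is one attempt and no reset: what is moved stays moved. The work goes in short steps, each a Python script; the robot and the scene stay as the last script left them, time stands still between calls to the robot, and variables do not carry over. Pictures are saved under pics/ and viewed, and the job is handed in when it is done.

```bash
ls; mkdir -p pics; python3 - <<'E'
from cell import bot
import cv2
for n in ["top","side","wrist"]:
    im=bot.camera(n); cv2.imwrite(f"pics/{n}0.png",im[:,:,::-1])
    for t in ["long_shaft","short_shaft_center","housing_long","housing_short","parts_pot"]:
        print(n,t,[(r["bbox"],round(r["confidence"],2)) for r in bot.search_frame(n,t)])
    c=bot.calibration(n); print({k:(v.round(4).tolist() if hasattr(v,'round') else v) for k,v in c.items()})
print(bot.read_clock())
E
```

```text
pics
top long_shaft [([167.0, 201.1, 15.0, 13.5], 0.55)]
top short_shaft_center [([305.4, 215.1, 1.6, 5.0], 0.38)]
top housing_long [([165.6, 197.4, 31.5, 27.3], 0.93)]
top housing_short [([291.2, 208.3, 28.5, 26.1], 0.94), ([418.9, 229.2, 30.2, 31.7], 0.93), ([424.7, 177.7, 30.3, 32.9], 0.57), ([167.1, 199.4, 30.0, 26.0], 0.17)]
top parts_pot [([256.5, 173.7, 23.6, 28.8], 0.94)]
{'mtx': [[437.2501, 0.0, 311.8674], [0.0, 437.2501, 203.6053], [0.0, 0.0, 1.0]], 'extrinsics': [[0.0238, -0.9996, 0.0175, -0.2003], [-0.982, -0.0266, -0.1871, 0.4959], [0.1875, -0.0128, -0.9822, 1.4076], [0.0, 0.0, 0.0, 1.0]]}
side long_shaft [([314.3, 197.7, 17.1, 20.7], 0.64), ([236.4, 220.7, 9.2, 31.8], 0.46)]
side short_shaft_center [([235.8, 220.8, 8.0, 31.2], 0.67), ([318.0, 192.0, 9.1, 7.5], 0.47)]
side housing_long [([221.5, 243.6, 41.3, 35.5], 0.81)]
side housing_short [([313.6, 197.9, 20.8, 17.6], 0.75)]
side parts_pot [([263.0, 206.1, 23.0, 21.8], 0.75)]
{'mtx': [[443.2953, 0.0, 314.8588], [0.0, 443.2953, 199.4852], [0.0, 0.0, 1.0]], 'extrinsics': [[-0.8495, -0.5269, -0.0281, 0.3268], [-0.1765, 0.334, -0.9259, 0.197], [0.4972, -0.7816, -0.3767, 1.2579], [0.0, 0.0, 0.0, 1.0]]}
wrist long_shaft []
wrist short_shaft_center []
wrist housing_long []
wrist housing_short [([418.2, 1.7, 74.5, 15.2], 0.83)]
wrist parts_pot []
{'mtx': [[352.5049, 0.0, 319.7865], [0.0, 352.5049, 206.5213], [0.0, 0.0, 1.0]], 'hand_eye': [[1.0, -0.0018, -0.0004, -0.0002], [-0.0002, -0.3153, 0.949, -0.1733], [-0.0019, -0.949, -0.3153, 0.0806], [0.0, 0.0, 0.0, 1.0]]}
0.9
```

View pics/top0.png

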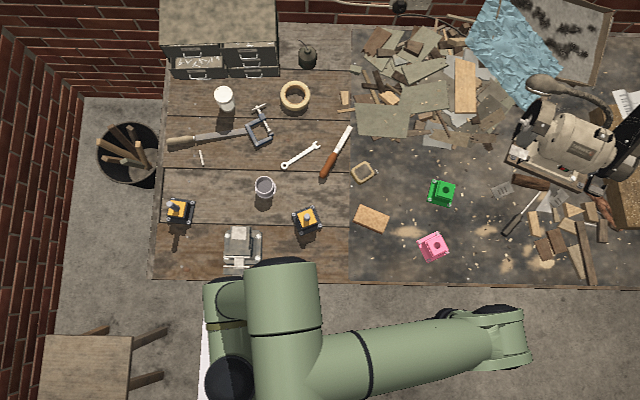

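View pics/side0.png

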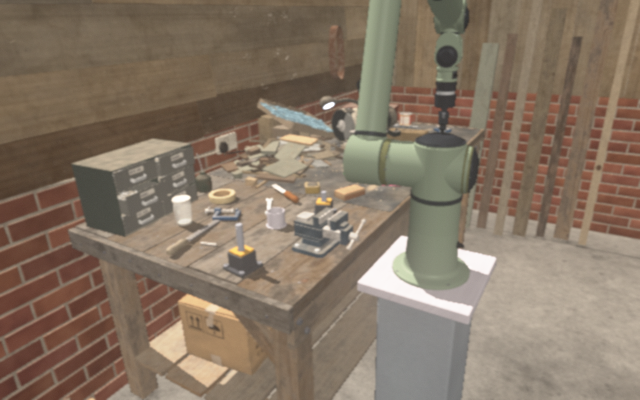

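View pics/wrist0.png

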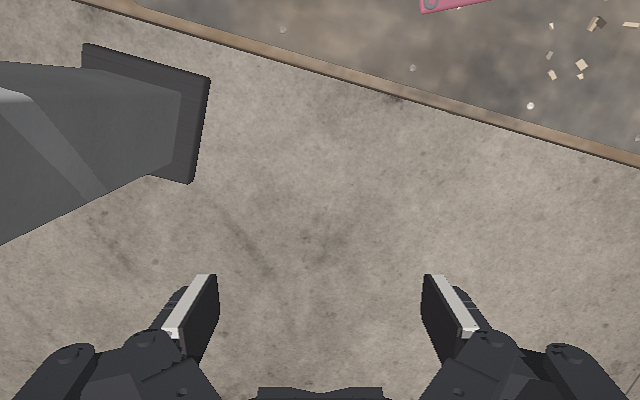

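```bash
python3 - <<'E'
import cv2
a=cv2.imread("pics/top0.png")[160:280,140:480]; cv2.imwrite("pics/top0c.png",cv2.resize(a,None,fx=2.35,fy=2.35,interpolation=2))
a=cv2.imread("pics/side0.png")[140:300,200:400]; cv2.imwrite("pics/side0c.png",cv2.resize(a,None,fx=3.7,fy=3.7,interpolation=2))
from cell import bot
print(bot.read_position(),bot.read_tool_rot())
E
```

```text
[ 0.14766542 -0.5298271   0.20080713] [-0.56311614  0.56312952 -0.42764954  0.42766953]
```

View pics/top0c.png

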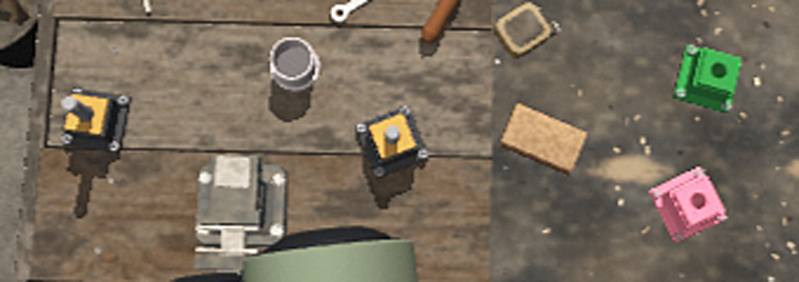

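View pics/side0c.png

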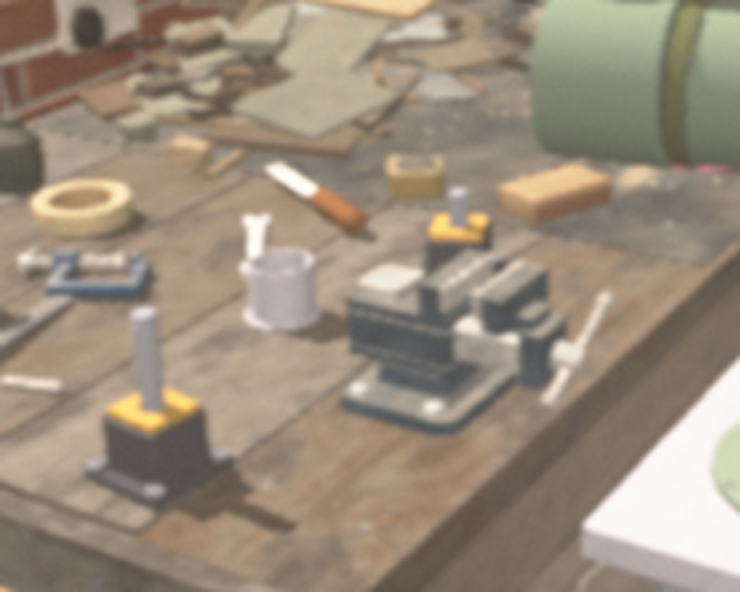

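```bash
cat > h.py <<'E'
import numpy as np, cv2
from cell import bot
from scipy.spatial.transform import Rotation as R
def ray(name,uv,pose=None):
    c=bot.calibration(name); K=np.array(c["mtx"])
    d=np.linalg.inv(K)@np.array([uv[0],uv[1],1.])
    if name=="wrist":
        T=np.eye(4); T[:3,3]=pose[0]; T[:3,:3]=R.from_quat(np.roll(pose[1],-1)).as_matrix()
        M=T@np.array(c["hand_eye"])
    else: M=np.linalg.inv(np.array(c["extrinsics"]))
    return M[:3,3],M[:3,:3]@d
def at_z(name,uv,z,pose=None):
    o,d=ray(name,uv,pose); return o+d*(z-o[2])/d[2]
def proj(name,X,pose=None):
    c=bot.calibration(name);K=np.array(c["mtx"])
    if name=="wrist":
        T=np.eye(4); T[:3,3]=pose[0]; T[:3,:3]=R.from_quat(np.roll(pose[1],-1)).as_matrix()
        E=np.linalg.inv(T@np.array(c["hand_eye"]))
    else: E=np.array(c["extrinsics"])
    p=K@(E[:3,:3]@np.array(X)+E[:3,3]); return p[:2]/p[2]
# tool pointing down with jaw axis x at angle a: tool y = -z, x=(cos a, sin a,0), z = x cross y
def down(a):
    x=np.array([np.cos(a),np.sin(a),0]); y=np.array([0,0,-1.]); z=np.cross(x,y)
    q=R.from_matrix(np.c_[x,y,z]).as_quat(); return np.roll(q,1)
E
python3 - <<'E'
from h import *
print("long top",at_z("top",(169.4,203.8),.14),at_z("side",(238.9,224.8),.14))
print("long mouth top",at_z("top",(177.5,209.5),.06), at_z("side",(240.5,250),.06))
print("pot top",at_z("top",(264.5,186),.055),at_z("side",(275.5,210),.055))
print("short top",at_z("top",(306.5,216.5),.095),at_z("side",(324,191.5),.095))
M=R.from_quat(np.roll(bot.read_tool_rot(),-1)).as_matrix();print(M.round(3))
for a in np.arange(-180,181,30):
    q=bot.solve_ik([.5,.1,.3],down(np.deg2rad(a))); print(a,None if q is None else np.round(q,2))
E
```

```text
long top [0.47078437 0.25499277 0.14      ] [0.46956226 0.25798571 0.14      ]
long mouth top [0.46704117 0.25233965 0.06      ] [0.47251764 0.25886288 0.06      ]
pot top [ 0.55505247 -0.02819203  0.055     ] [ 0.56282818 -0.03049304  0.055     ]
short top [ 0.44945149 -0.17081039  0.095     ] [ 0.45078287 -0.17356374  0.095     ]
[[ 0.268  0.     0.963]
 [-0.963 -0.     0.268]
 [ 0.    -1.     0.   ]]
-180 [ 0.05  0.2  -0.1   1.26  0.   -1.52]
-150 [ 0.05  0.2  -0.1   1.26  0.   -2.04]
-120 [ 0.05  0.2  -0.1   1.26  0.   -2.57]
-90 [ 0.05  0.2  -0.1   1.26  0.   -3.09]
-60 [ 0.05  0.2  -0.1   1.26  0.    2.67]
-30 [ 0.05  0.2  -0.1   1.26  0.    2.15]
0 [ 0.05  0.2  -0.1   1.26  0.    1.62]
30 [ 0.05  0.2  -0.1   1.26  0.    1.1 ]
60 [ 0.05  0.2  -0.1   1.26  0.    0.58]
90 [ 0.05  0.2  -0.1   1.26  0.    0.05]
120 [ 0.05  0.2  -0.1   1.26  0.   -0.47]
150 [ 0.05  0.2  -0.1   1.26  0.   -0.99]
180 [ 0.05  0.2  -0.1   1.26  0.   -1.52]
```

```bash
python3 - <<'E'
from h import *
L=np.array([.470,.256]); a=np.pi/2+np.arctan2(L[1],L[0])
bot.move_pose([L[0],L[1],.27],down(a))
print(bot.read_clock(),bot.read_joint_positions())
pose=(bot.read_position(),bot.read_tool_rot()); np.save("pose1.npy",np.r_[pose[0],pose[1]])
im=bot.camera("wrist"); cv2.imwrite("pics/w1.png",im[:,:,::-1])
print(pose)
for t in ["long_shaft","housing_long"]:
    print([(r["bbox"],round(r["confidence"],2)) for r in bot.search_frame("wrist",t)])
for z in (.14,.06): print(proj("wrist",[*L,z],pose))
E
```

```text
3.8917 [ 3.59526797e-01  2.62464883e-01 -1.03189273e-01  1.20528193e+00
 -2.00899154e-04 -1.37914005e-01]
(array([0.47033334, 0.25533621, 0.26990888]), array([ 0.36150752, -0.36155674, -0.60761312,  0.60777902]))
[([308.5, 157.3, 22.4, 40.3], 0.57)]
[([275.5, 110.9, 91.0, 93.2], 0.96)]
[320.54597874 186.0212768 ]
[320.41660369 167.23986808]
```

View pics/w1.png

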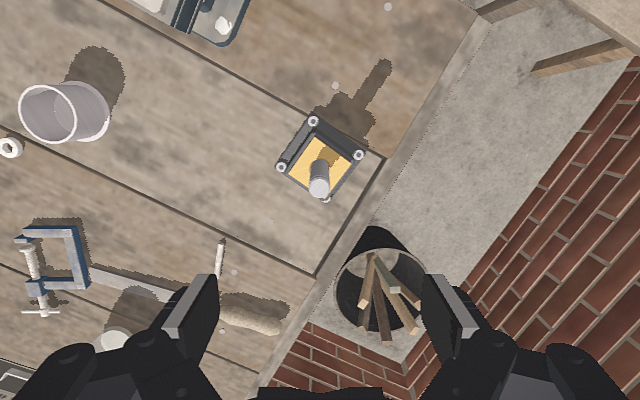

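```bash
python3 - <<'E'
import cv2
a=cv2.imread("pics/w1.png")[105:215,260:380]; cv2.imwrite("pics/w1c.png",cv2.resize(a,None,fx=5,fy=5,interpolation=2))
a=cv2.imread("pics/w1.png")[70:160,10:130]; cv2.imwrite("pics/w1p.png",cv2.resize(a,None,fx=5,fy=5,interpolation=2))
E
```

```text
(no output)
```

View pics/w1c.png

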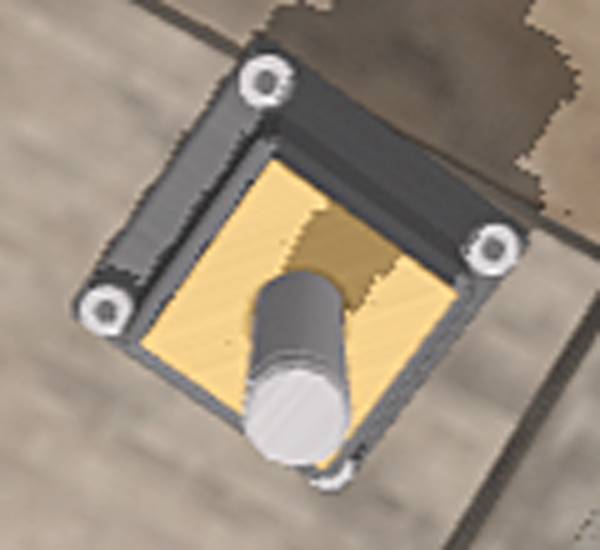

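View pics/w1p.png

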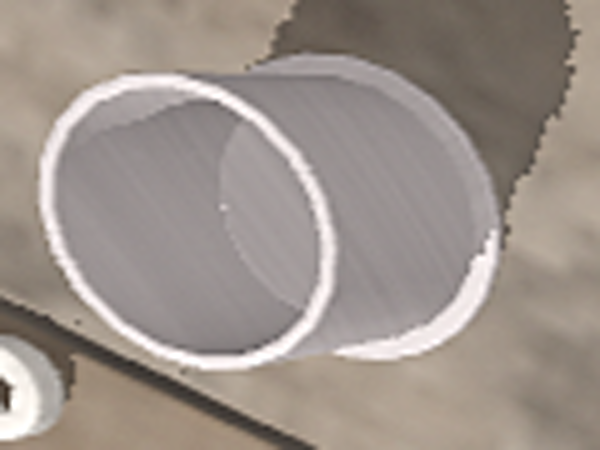

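```bash
python3 - <<'E'
from h import *
p=np.load("pose1.npy"); p=(p[:3],p[3:])
print(at_z("wrist",(319-.1,188.2-.1),.14,p),at_z("wrist",(319.7,168.5),.06,p),at_z("wrist",(47.3,114.3),.055,p))
E
```

```text
[0.47238039 0.25562137 0.14      ] [0.47162187 0.2559768  0.06      ] [ 0.5591225  -0.02740623  0.055     ]
```

```bash
python3 - <<'E'
from h import *
bot.move_linear([.472,.2556,.086],speed=.12)
bot.set_gripper(0.42)
print(bot.read_clock(),bot.read_position(),bot.read_gripper_width(),bot.read_ft_force())
im=bot.camera("wrist"); cv2.imwrite("pics/w2.png",im[:,:,::-1])
a=im[150:400,120:520,::-1]; cv2.imwrite("pics/w2c.png",cv2.resize(a,None,fx=2,fy=2,interpolation=2))
pose=(bot.read_position(),bot.read_tool_rot())
E
```

```text
6.2583 [0.47202624 0.25561175 0.08602656] 0.42237221413864645 [-0.37616216  0.23455722 -0.46686788]
```

View pics/w2c.png

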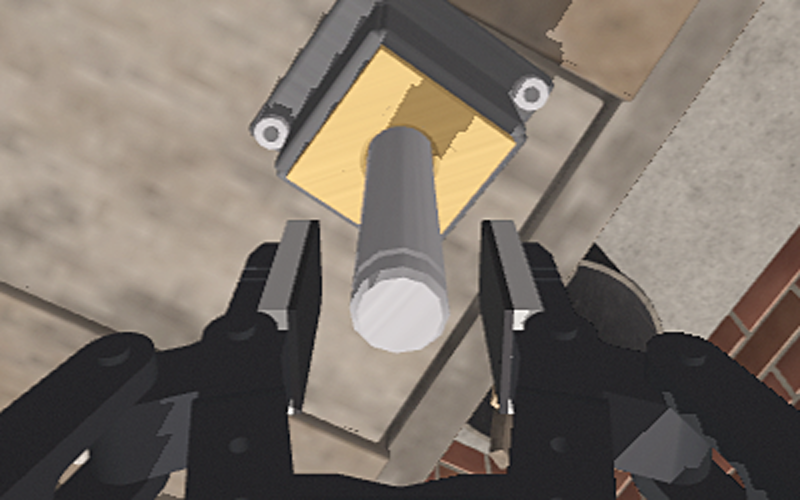

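```bash
python3 - <<'E'
from h import *
pose=(bot.read_position(),bot.read_tool_rot())
print(proj("wrist",[.472,.2556,.14],pose), at_z("wrist",(319.5,307),.14,pose))
bot.set_gripper(0.0,60)
print(bot.read_gripper_width(),bot.read_ft_force(),bot.read_moment())
bot.move_linear([.472,.2556,.106],speed=.05)
print(bot.read_clock(),bot.read_gripper_width(),bot.read_ft_force(),bot.read_position())
im=bot.camera("wrist"); cv2.imwrite("pics/w3.png",im[:,:,::-1])
E
```

```text
[319.50629474 307.07832204] [0.47196962 0.25558072 0.14      ]
0.20759970237258515 [-0.38922635  0.37376507  1.25465139] [-0.08838929  0.06873265 -0.0025307 ]
7.15 0.21073351308540617 [ 0.23341835 -0.27539037 -2.51057862] [0.47196634 0.25559904 0.10615124]
```

View pics/w3.png

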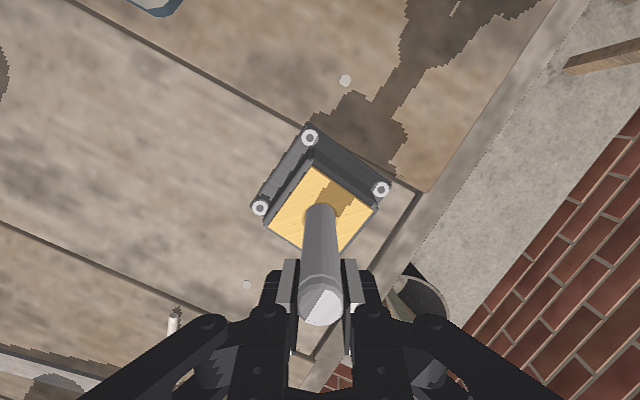

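```bash
python3 - <<'E'
from h import *
bot.move_linear([.472,.2556,.145],speed=.06)
print(bot.read_ft_force())
bot.move_linear([.472,.2556,.24],speed=.15)
P=np.array([.5585,-.0275])
bot.move_pose([*P,.24],down(np.pi/2+np.arctan2(P[1],P[0])))
pose=(bot.read_position(),bot.read_tool_rot())
print(bot.read_clock(),bot.read_gripper_width(),bot.read_ft_force(),pose)
np.save("pose4.npy",np.r_[pose[0],pose[1]])
im=bot.camera("wrist"); cv2.imwrite("pics/w4.png",im[:,:,::-1])
for n in ("top","side"):cv2.imwrite(f"pics/{n}4.png",bot.camera(n)[:,:,::-1])
print(proj("wrist",[*P,.055],pose))
for z in (.164,.294): print(proj("wrist",[*pose[0][:2],z],pose))
a=cv2.imread("pics/side4.png")[120:300,180:400]; cv2.imwrite("pics/side4c.png",cv2.resize(a,None,fx=3,fy=3,interpolation=2))
E
```

```text
[-0.55981848  0.02883823 -2.53665595]
9.9167 0.2134697457321514 [-0.03010792  0.17334774 -3.89668003] (array([ 0.55816135, -0.02637759,  0.23967374]), array([ 0.51222161, -0.5113756 , -0.48796686,  0.4878651 ]))
[318.73414735 172.83081959]
[319.90198679 205.06168324]
[320.22638251 307.62954329]
```

View pics/w4.png

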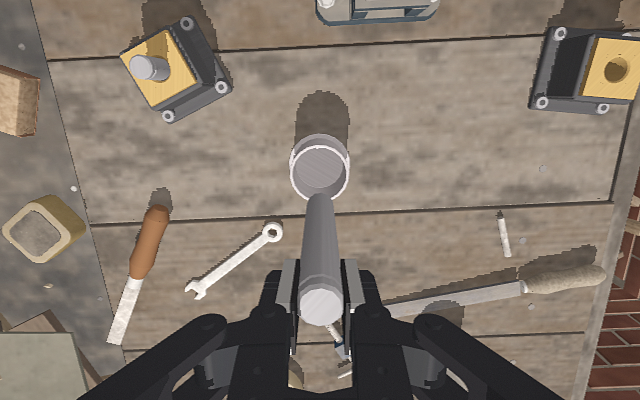

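View pics/side4c.png

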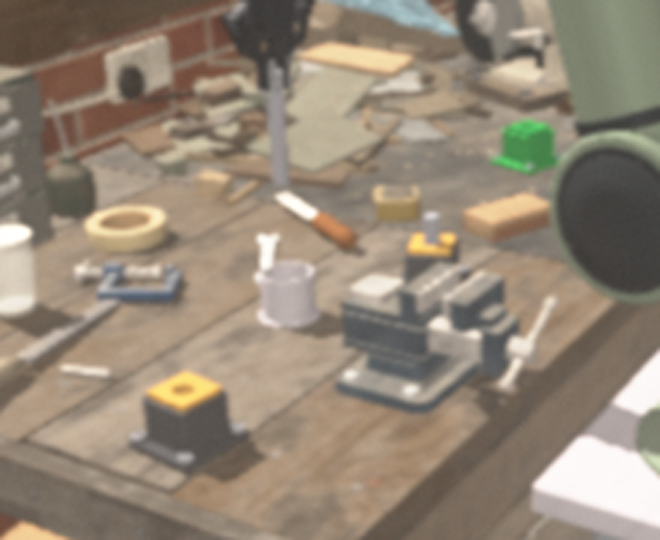

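```bash
python3 - <<'E'
from h import *
p=np.load("pose4.npy"); print(at_z("wrist",(319.2,172.2),.055,(p[:3],p[3:])))
P=[.5585,-.0275]
bot.move_linear([*P,.15],speed=.12)
print(bot.read_position())
r=bot.move_linear([*P,.092],speed=.06,until_force=8)
print(r,bot.read_position(),bot.read_ft_force())
if not r:
    r=bot.move_linear([*P,.077],speed=.015,until_force=4)
    print(r,bot.read_position(),bot.read_ft_force(),bot.read_clock())
im=bot.camera("wrist"); cv2.imwrite("pics/w5.png",im[:,:,::-1])
im=bot.camera("side"); cv2.imwrite("pics/side5c.png",cv2.resize(im[120:300,180:400,::-1],None,fx=3,fy=3))
E
```

```text
[ 0.55785732 -0.02698398  0.055     ]
[ 0.55914322 -0.02753386  0.15075377]
False [ 0.55891764 -0.02757565  0.09243272] [-0.29334403 -0.1046847  -3.696087  ]
True [ 0.55859096 -0.02751951  0.08119751] [-0.20256627 -0.9438601   5.58646737] 12.8
```

View pics/w5.png

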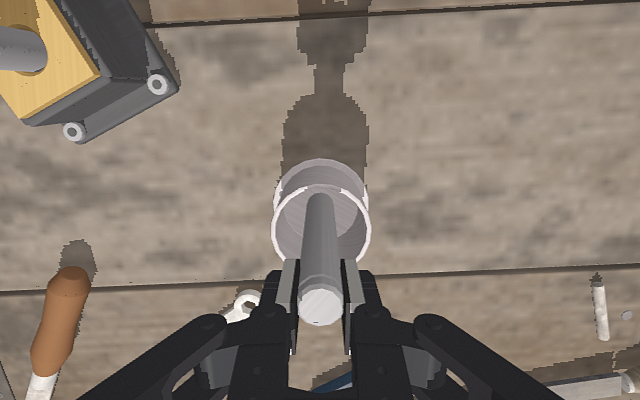

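View pics/side5c.png

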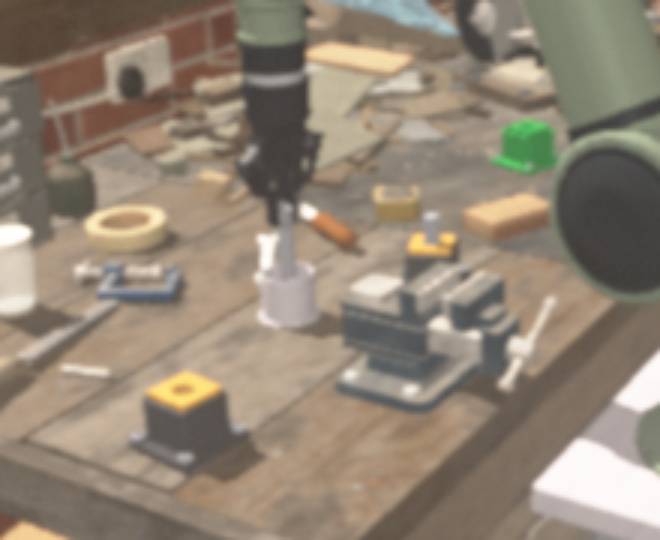

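```bash
python3 - <<'E'
from h import *
bot.set_gripper(0.35); bot.wait(.2); bot.set_gripper(1.0); bot.wait(.4)
print(bot.read_gripper_width(),bot.read_ft_force())
im=bot.camera("wrist"); cv2.imwrite("pics/w6.png",im[:,:,::-1])
print(bot.read_clock())
E
```

```text
0.9988414153098535 [-1.19853756  0.39854475 -0.36936346]
14.4083
```

View pics/w6.png

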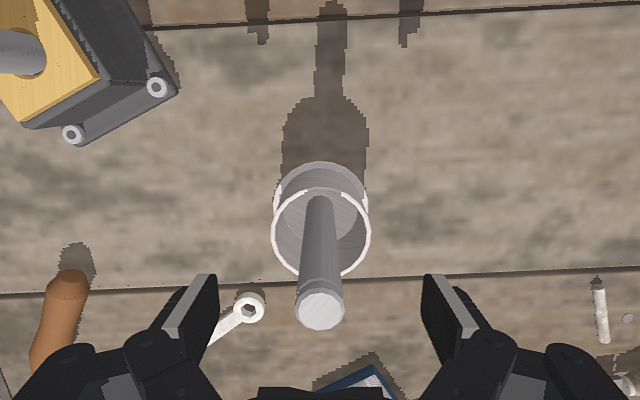

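The shaft stands free and upright in the pot (top at (320,310)), between the open fingers. I'll retreat straight up and check.

```bash
python3 - <<'E'
from h import *
p=bot.read_position()
bot.move_linear([p[0],p[1],.27],speed=.12); bot.wait(.5)
pose=(bot.read_position(),bot.read_tool_rot())
im=bot.camera("wrist"); cv2.imwrite("pics/w7.png",im[:,:,::-1])
im=bot.camera("side"); cv2.imwrite("pics/side7c.png",cv2.resize(im[120:300,180:400,::-1],None,fx=3,fy=3))
b=cv2.imread("pics/side0.png"); print("housing diff", np.abs(b[258:278,220:262].astype(int)-im[258:278,220:262,::-1]).mean())
print(at_z("wrist",(0,0),0,pose)[:0],proj("wrist",[.5585,-.0275,.135],pose),bot.read_ft_force(),bot.read_clock())
E
```

```text
housing diff 1.7916666666666667
[] [319.7073992  186.46800306] [-0.05693677 -0.41341385 -1.2604267 ] 16.7417
```

View pics/w7.png

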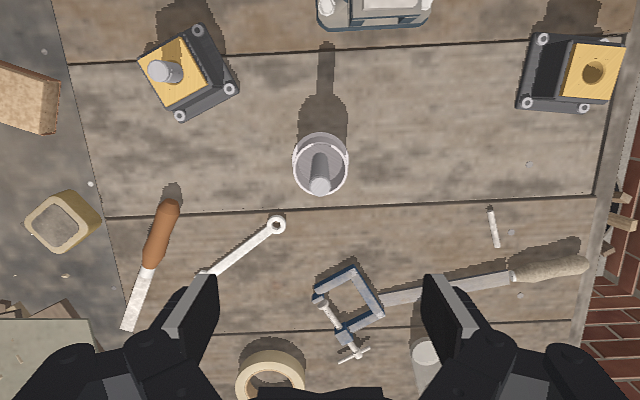

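View pics/side7c.png

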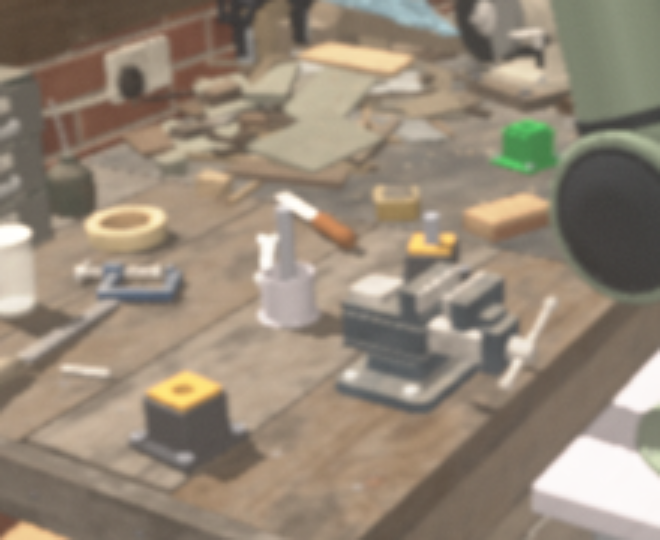

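The shaft stands in the pot with its top at (320,186) in the wrist view. The emptied housing has not moved, and the short shaft is still in its sleeve at (163,71).

```bash
python3 -c "
from cell import bot
bot.close_job()"
```

```text
the job is handed in; nothing more can be done
```

I drew the longer shaft straight up out of its housing and lowered it upright into the parts pot. I let it go only after its foot touched the pot floor: contact came at TCP height 0.0812 m, where 0.081 m was expected. The gripper then backed straight up, clear of everything, and I handed the job in at about 17 s on the robot's clock.

- **Shaft:** the last wrist picture shows it standing upright in the pot, its top at pixel (320,186), where I had predicted it.
- **Housings:** the side-camera patch around the emptied housing is nearly unchanged from the start, so it stayed where it was. I judged the other housing only by eye, with the short shaft still in its sleeve; I saw no shift.
- **Look-alikes:** the arm never went near the green and pink ones.
- **Forces:** the highest wrist force I read was about 6 N.

No check failed or disagreed.

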